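Clamp the tea tin and draw off its tight lid

ROBOT

A 7-joint arm with a two-finger parallel gripper is mounted at the origin on a cart in front of the work surface, level with it; the furniture and walls round the work are solid. World frame = base frame: x ahead of the robot, y to its left, z up, the work surface at z = 0. Lengths are in m, angles in rad, forces in N, time in s.
With the tool pointing down it reaches from about 0.425 to 0.925 m from the base axis. Payload 6.8 kg.
Tool frame: the origin (TCP) lies on the centre line of the jaws, within the pads' length; the fingertips stand 25 mm ahead of it and the grasp point (between the pads) lies 6 mm ahead of it; z points along the fingers, y is the line along which they close (so a half turn about z gives the same grasp; the last joint's range is limited). The gripper opens to 85 mm and grips with 20 to 120 N. Pads are 22 mm wide; open, the fingers measure 114 mm over their backs; the gripper's body (76 mm by 85 mm) begins 54 mm behind the grasp point. The pads swing forward as they close: fully open they stand 13 mm farther back than shut.
Start: joints at [1.169, 0.477, 0.022, 1.555, -0.011, 1.109, -0.083], TCP at [0.195, -0.646, 0.256] pointing down, gripper open.
Joint ranges: [-2.96, 2.96], [-0.34, 2.1], [-1.41, 1.46], [0.24, 2.44], [-1.37, 4.51], [0.17, 1.92], [-2.96, 2.96]. Speed limits (rad/s): [2.39, 2.39, 3.14, 3.14, 3.14, 3.14, 3.14].

INTERFACE

Orientations are given as a rotation vector (axis times angle).
In Python, from bench import telemetry, grab_frame, job gives the robot as it stands.
- The arm moves only by the tool apply_moves, never from a script. Its argument "rows" is a list of rows, each a list of 2 entries, a list of its own where there are three numbers: the shift along the tool's x, y, z each as a share of 250 mm, from -1 to 1, then the turn, a rotation vector about the tool's x, y, z each as a share of pi rad, from -1 to 1. A call has 1 to 10 rows; each row is the pose to reach, as a shift and turn from the pose commanded when the call began, along the tool's axes at that moment, turning the shorter way round; what a row does not reach only later rows make up. A row lasts 1/8 s, in which the tool goes at most 62.5 mm and 10.7 degrees, less where a joint would pass 70% of its speed; a pose out of reach is approached as far as the arm can. A call with a number of a shift or a turn outside -1 to 1 is refused whole. A call with a gripper value outside its range is refused whole. "jaw" is the gripper's target within -1 to 1 (fully open at 1, half-way at 0, shut at -1), set as the call begins (left out, the last holds). The fingers move at their own pace and stop on an object; "newtons" is the grip in N (left out, the last holds). Time passes only in rows, so rows that repeat a pose let the fingers close. It gives the time, the measured TCP pose, the force, the opening and the grip force at its end, in the units of the state.
- telemetry.get_obs(): the state, without advancing time (a new reading comes with each control period).
- grab_frame(name): name is "scene" or "top" or "wrist"; returns a dict with "frame" (420x560x3 uint8, red, green, blue), "vertical_fov" (degrees; the focal length in pixels is half the picture's height over the tangent of half this angle, whatever the lens; pixels are square), "cx", "cy" (the principal point, pixels), "origin" and "attitude" of the camera in the world. Camera axes: x right, y up, looking along -z (the intrinsics and any distortion apply to the point x, -y, -z); pixel columns grow to the right and rows downward; lengths in m; the calibration is good to about 2 mm. A picture is of the moment at which its call begins. There is no depth.
- job.hand_in(): hands the job in; it is judged then, once.
The state is a dict: "clock": time; "joints": joint angles; "qvel": joint speeds; "tau": joint torques, N m; "tcp_pos": TCP position; "orientation": TCP orientation; "contact_force": force on the tool from outside, world axes, zero at the start; "moment": the same for the moment, N m; "grip_width": finger opening in m; "gripper_force": force on a finger pad.
Only numpy, scipy, OpenCV 4.12 (cv2) and the standard library are available. Lean on these libraries where they do the work, as an engineer would, in place of code of your own. Each camera call takes 0.05 s, during which the arm holds its last target. There are 200 camera calls.

TASK

Open the tea tin that stands in the worktop clamp: slide the moving jaw right up so that the tin is caught between the two jaws, then flip the orange cam lever all the way down to lock the jaw. With the tin held fast, draw its deep, tight lid straight up and off, and set the lid down gently on the bare worktop beside the clamp, the same way up; leave the tin standing clamped in its place, and leave the salt shaker, spice jar and garlic alone.

Things in the scene. Friction and masses are not known exactly. Their poses are not given: they have to be found in the camera images.
- clamp: Holding clamp fixed on the worktop: white bed 110 mm (x) by 250 mm (y), top at z 16 mm. Origin: bed centre at worktop height. It slides along y: fixed grey jaw at the -y end (60 mm wide, top z 44 mm, rubber face at y -105 mm), moving jaw on a rail on the +y side. -x is the front, to which the lever folds. The worktop behind it, x 55 to 180 mm and y -20 to 60 mm in its frame, is clear.
- jaw (a joint): How far the moving jaw has been slid toward the fixed jaw, m: 0 fully open, at most 0.115, growing as it moves along the clamp's -y. With the lever up it slides against about 2.5 N of friction and stays where it is left; with the lever down it is locked fast to the rail.
- push_face (a point): Centre of the upright push plate's outer face on the moving jaw, at z 42 mm, looking to the clamp's +y: push here along the clamp's -y. The plate is 60 mm wide (clamp x), 10 mm thick, and spans z 19 to 56 mm.
- jaw_pad: Sprung black rubber pad (54 mm wide, z 20 to 44 mm) on the moving jaw's inner face; place: see pad_face. It gives way only above about 10 N, then 0.7 N per mm, 8 mm of travel. As the lever goes down its cam pushes the pad nearly 4 mm toward the tin (the jaw may slip back about 1 mm) and squeezes it with 10 to 12 N if the jaw stood against the tin; a gap left beforehand is lost from this.
- pad_face (a point): Centre of the pad's face that touches the tin, looking to the clamp's -y.
- cam_lever (a joint): Cam lever angle, rad: 0 standing straight up (jaw free), 1.55 folded down to the clamp's front (-x) side, lying nearly level (jaw locked, its stop). It stays where it is left; pushing it takes about 4 to 7 N at its grip.
- lever_pivot (a point): The lever's pivot axis (parallel to the clamp's y), on the moving jaw, at z 34 mm.
- lever_grip (a point): Middle of the lever's orange grip, 45 mm from the pivot. The grip is 18 mm wide (clamp y), 10 mm thick and reaches from 26 to 60 mm from the pivot.
- tea_tin: Square tea tin base, 54 x 54 mm, 75 mm high, 0.16 kg, silver upper part and green lower part, standing loose on the clamp bed next to the fixed jaw, its sides roughly parallel to the jaws. Origin: centre of its underside; z up.
- tea_lid: The tin's green lid with brass-coloured trim at its lower rim, see point lid_center; origin at the centre of its open lower rim, z up.
- lid_center (a point): Centre of the lid, half-way up, axes parallel to the tin's. Lid 60 x 60 mm outside, 42 mm high, 0.07 kg; it telescopes 40 mm over the tin with 1 mm of play all round, its rim 35 mm over the bed at the start. Tight: about 4 to 9 N draws it, more than the tin weighs, over the first 29 mm (sprung beads near the tin's top); clear after 40 mm.
- salt_shaker: Salt shaker, 44 mm across, 90 mm tall, behind the clamp; bystander. Origin: centre of its underside.
- spice_jar: Spice jar with a green cap, 46 mm across, 106 mm tall, behind the clamp; bystander. Origin: centre of its underside.
- garlic: Garlic bulb, 50 mm across and tall, behind the clamp; bystander. Origin: centre of its underside.
Not all that is in view belongs to the job. Leave any red look-alike of the tea_lid alone.

How it is judged:
On the way, in this order (a step that is already met when the one before it is completed fails the run):
1. the tin is clamped: lever folded down (at least 1.35 rad) and the pad squeezes the tin with more than 4 N, the lid still on (its rim within 8 mm of where it sits) (value of joint cam_lever above 1.35 rad and contact force between jaw_pad and tea_tin above 4 N and z of tea_lid in the frame of tea_tin below 0.043 m), for 0.2 s.
2. the lid is drawn up clear of the tin (its rim above the tin's top), the tin still clamped (z of tea_lid in the frame of tea_tin above 0.076 m and value of joint cam_lever above 1.35 rad and contact force between jaw_pad and tea_tin above 3 N), for 0.1 s.
At the end, for the whole second after the job is handed in: The lid stands the same way up on the worktop (rim within 6 mm, tilt under 0.08 rad), at rest, within 0.35 m of the clamp centre; the tin stands upright (0.08 rad) on the clamp bed (within 6 mm), lever down (over 1.35 rad), pad squeezing the tin with over 3 N (height (world z) of tea_lid between -0.01 and 0.006 m and angle between each of tea_lid, tea_tin's own z axis and vertical below 0.08 rad and linear speed of tea_lid below 0.02 m/s and horizontal distance between tea_lid and clamp below 0.35 m and value of joint cam_lever above 1.35 rad and contact force between jaw_pad and tea_tin above 3 N and z of tea_tin in the frame of clamp below 0.022 m); the robot touches nothing.
It fails at once if the tin base is lifted more than 10 mm off the clamp bed (z of tea_tin in the frame of clamp above 0.026 m).
It fails at once if the lid is tipped by more than 0.5 rad (angle between tea_lid's own z axis and vertical above 0.5 rad).
It fails at once if the lid is dropped or banged onto the worktop (faster than 0.5 m/s within 15 mm of it) (height (world z) of tea_lid below 0.015 m and linear speed of tea_lid above 0.5 m/s).
It fails at once if the salt shaker, spice jar or garlic is moved more than 30 mm (distance of any of salt_shaker, spice_jar, garlic from where it was at the start of the episode above 0.03 m).
It also fails if it takes over 51 s, if anything falls off the work surface, if the arm or the gripper's body presses on something with over 40 N, if the wrist force passes 120 N, or if a joint passes its speed limit or range.

## Working session

There is one attempt and no reset: what is moved stays moved. The work goes in short steps, Python scripts to look and compute and a tool call to move; the robot and the scene stay as the last step left them, time stands still between calls to the robot, and variables do not carry over. Pictures are saved under pics/ and viewed, at most 10 in all, crops included, and the job is handed in when it is done.

Besides the shell and the picture viewer there is one more tool, called after "Request:" as a command line: name --argument value ..., lists and objects as JSON in quotes. apply_moves: Moves the arm, as the interface text tells. Its arguments: {"type":"object","properties":{"rows":{"type":"array"},"jaw":{"type":"number"},"newtons":{"type":"number"}},"required":["rows"]}

```bash
mkdir -p pics; ls
cat > h.py <<'E'
import numpy as np, cv2
from bench import telemetry, grab_frame, job
from scipy.spatial.transform import Rotation as R
def cam(g):
    H=g["frame"].shape[0]; f=H/2/np.tan(np.radians(g["vertical_fov"])/2)
    A=np.array(g["attitude"],float)
    M=A if A.shape==(3,3) else (R.from_rotvec(A).as_matrix() if A.size==3 else R.from_quat(A).as_matrix())
    return f,M,np.array(g["origin"])
def ray(g,u,v):
    f,M,o=cam(g); d=M@np.array([(u-g["cx"])/f,-(v-g["cy"])/f,-1]); return o,d/np.linalg.norm(d)
def onz(g,u,v,z):
    o,d=ray(g,u,v); return o+d*(z-o[2])/d[2]
def proj(g,p):
    f,M,o=cam(g); c=M.T@(np.array(p)-o); return g["cx"]+f*c[0]/-c[2], g["cy"]-f*c[1]/-c[2]
def save(g,n): cv2.imwrite("pics/"+n,cv2.cvtColor(g["frame"],cv2.COLOR_RGB2BGR))
def obs():
    s=telemetry.get_obs(); return s
E
python3 - <<'E'
from h import *
import pickle
d={}
for n in ("scene","top"):
    g=grab_frame(n); d[n]=g; save(g,n+"1.png"); print(n,{k:v for k,v in g.items() if k!="frame"})
pickle.dump(d,open("g1.pkl","wb"))
print(telemetry.get_obs())
E
```

```text
pics
scene {'vertical_fov': 44.57291139958685, 'cx': 278.715444874399, 'cy': 215.17787091185824, 'origin': array([-0.23673264,  0.69281601,  0.67955945]), 'attitude': array([ 0.59447313, -1.09426366, -1.96019096])}
top {'vertical_fov': 46.304393452919484, 'cx': 278.1620028821311, 'cy': 204.35595391827619, 'origin': array([0.49418454, 0.08162852, 1.16028616]), 'attitude': array([ 0.108982  , -0.03224248, -1.55092561])}
{'clock': 0.1, 'joints': array([ 1.16888337,  0.47774566,  0.02233095,  1.55631347, -0.01148171,
        1.10926652, -0.08311376]), 'qvel': array([-8.45533918e-05, -1.67151533e-03, -7.52937580e-04, -2.34082166e-03,
       -4.34011891e-04,  2.57718749e-04, -9.81550010e-04]), 'tau': array([ 4.90635139e-03, -5.97755992e+01,  1.61393467e+00, -2.81950861e+01,
        1.28806583e-02,  5.03726013e-03, -5.71667010e-05]), 'tcp_pos': array([ 0.19534482, -0.64562995,  0.25542025]), 'orientation': array([-3.10620055e+00, -4.59672299e-01,  5.66065045e-04]), 'contact_force': array([-0.86671156, -0.91994845, -0.02964946]), 'moment': array([-0.00744598, -0.00519961, -0.00754549]), 'gripper_force': 0.0, 'grip_width': 0.08545950092762744}
```

View pics/top1.png

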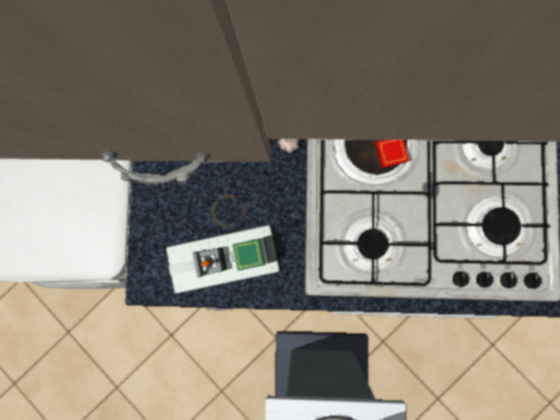

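View pics/scene1.png

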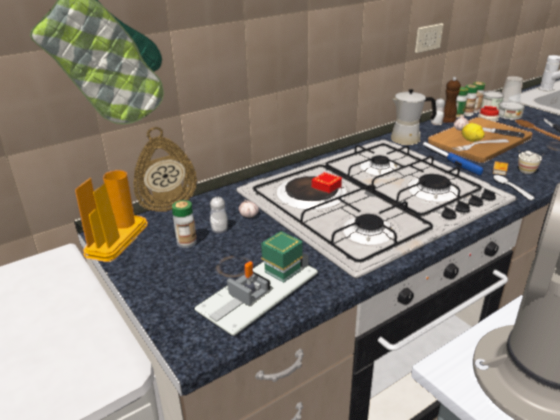

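Top view: white bed with corners about (166,245), (271,226), (278,270), (175,292); lid green at (248,255), lever orange at (208,264); red decoy on the hob. The bystanders sit behind, under the cabinet edge.

```bash
cat >> h.py <<'E'
def rect(mask):
    c,_=cv2.findContours(mask.astype(np.uint8),cv2.RETR_EXTERNAL,cv2.CHAIN_APPROX_NONE)
    c=max(c,key=cv2.contourArea); return c
E
python3 - <<'E'
from h import *
import pickle
d=pickle.load(open("g1.pkl","rb")); g=d["top"]; im=g["frame"]
roi=np.zeros(im.shape[:2],bool); roi[215:300,155:290]=1
hsv=cv2.cvtColor(im,cv2.COLOR_RGB2HSV); H,S,V=[hsv[...,i].astype(int) for i in range(3)]
def wr(mask,z,name):
    m=cv2.morphologyEx(mask.astype(np.uint8),cv2.MORPH_OPEN,np.ones((2,2)))
    c=rect(m).reshape(-1,2); P=np.array([onz(g,u,v,z)[:2] for u,v in c]).astype(np.float32)
    r=cv2.minAreaRect(P); print(name,len(c),r)
wr(roi&(V>150)&(S<60),.016,"bed")
wr(roi&(H>60)&(H<95)&(S>90),.093,"lid")
m=roi&((H<15)|(H>172))&(S>150)&(V>100); v,u=np.nonzero(m); print("lever",u.mean(),v.mean(),onz(g,u.mean(),v.mean(),.09), len(u))
b=im[215:300,155:290]; b2=cv2.resize(b,None,fx=4,fy=4,interpolation=cv2.INTER_CUBIC)
s=d["scene"]["frame"][225:335,190:325]; s2=cv2.resize(s,(540,255*0+240),interpolation=cv2.INTER_CUBIC)
s2=cv2.resize(s,(432,340));o=np.zeros((340,540+0,3),np.uint8);cv2.imwrite("pics/c1.png",cv2.cvtColor(b2,cv2.COLOR_RGB2BGR))
E
```

```text
bed 365 ((0.4647634029388428, 0.2666226625442505), (0.10924316942691803, 0.25073763728141785), 13.237610816955566)
lid 66 ((0.47783607244491577, 0.19690300524234772), (0.039858534932136536, 0.03969189152121544), 12.40109920501709)
lever 205.05714285714285 263.2 [0.45897361 0.29221031 0.09      ] 35
```

View pics/c1.png

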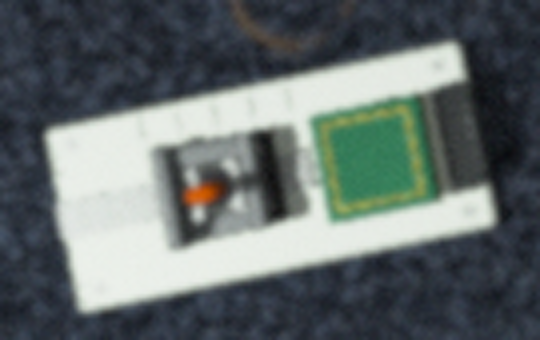

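Crop: lid trim square sits at the right by the dark fixed jaw, push plate at the left (~crop x 165), orange lever at (203,192). The clamp's yaw is about +13°.

```bash
cat >> h.py <<'E'
C=np.array([.4648,.2666]); YAW=np.radians(13.0)
Rc=R.from_euler('z',YAW).as_matrix()
def c2w(p): p=np.array(p,float); return Rc@p+np.array([*C,0])
def w2c(p): return Rc.T@(np.array(p,float)-np.array([*C,0]))
# tool down, tool y along +-clamp x
def rdes(sgn):
    y=sgn*Rc[:,0]; z=np.array([0,0,-1.]); return np.column_stack([np.cross(y,z),y,z])
def rel(pw,Rd=None,base=None):
    """shift/turn shares from current pose to world TCP pos pw, orientation Rd"""
    s=telemetry.get_obs(); R0=R.from_rotvec(s["orientation"]).as_matrix() if base is None else base[1]
    p0=s["tcp_pos"] if base is None else base[0]
    t=R0.T@(np.array(pw)-p0)/.25
    r=R.from_matrix(R0.T@(R0 if Rd is None else Rd)).as_rotvec()/np.pi
    return np.round(t,3),np.round(r,4)
E
python3 - <<'E'
from h import *
import pickle
d=pickle.load(open("g1.pkl","rb")); g=d["top"]
for n,u,v,z in [("plate outer top L",155+160/4,215+150/4,.056),("plate outer top R",155+176/4,215+247/4,.056),("plate inner",155+172/4,215+150/4,.056),("lid",0,0,0),("lever tip c",155+203/4,215+192/4,.094),("blk pad a",155+305/4,215+212/4,.044),("blk pad b",155+293/4,215+128/4,.044)]:
    if u: print(n,np.round(w2c(onz(g,u,v,z))*1000,1))
print("lid",w2c([.4778,.1969,.093]))
s=d["scene"]; print("top of scene ray elev",[ray(s,u,0)[1] for u in(0,560)], "cab edge", [onz(g,267,160,z)[:2] for z in(.5,.6,.7,.8)])
R0=R.from_rotvec(telemetry.get_obs()["orientation"]).as_matrix(); print(R0.round(3))
for sg in(1,-1): print(sg,rel(c2w([0,.1,.25]),rdes(sg)))
print(c2w([0,.1,.25]), "mid", rel([.56,-.2,.27]))
E
```

```text
plate outer top L [28.7 50.9 56. ]
plate outer top R [-26.4  52.3  56. ]
plate inner [27.3 44.2 56. ]
lever tip c [ 0.2 23.9 94. ]
blk pad a [-22.2 -21.2  44. ]
blk pad b [ 25.8 -23.8  44. ]
lid [-0.00301228 -0.07083796  0.093     ]
top of scene ray elev [array([ 0.98324137, -0.13695276, -0.12033431]), array([ 0.46670666, -0.87366296, -0.13746974])] cab edge [array([0.61411532, 0.13112508]), array([0.59595186, 0.12362885]), array([0.57778841, 0.11613263]), array([0.55962495, 0.1086364 ])]
[[ 0.957  0.29  -0.001]
 [ 0.29  -0.957  0.001]
 [-0.    -0.002 -1.   ]]
1 (array([ 2.115, -3.579,  0.027]), array([-4.000e-04, -4.000e-04, -4.787e-01]))
-1 (array([ 2.115, -3.579,  0.027]), array([-4.000e-04,  4.000e-04,  5.213e-01]))
[0.44230489 0.36403701 0.25      ] mid (array([ 1.912, -1.284, -0.057]), array([0., 0., 0.]))
```

Request:
apply_moves --rows '[[[0.956,-0.642,0],[0,0,-0.24]],[[0.956,-0.642,0],[0,0,-0.24]],[[0.956,-0.642,0],[0,0,-0.24]],[[0.956,-0.642,0],[0,0,-0.24]],[[0.956,-0.642,0],[0,0,-0.24]],[[0.956,-0.642,0],[0,0,-0.24]],[[0.956,-0.642,0],[0,0,-0.24]]]' --jaw -1

```text
clock: 0.98
tcp_pos: [0.377, -0.4238, 0.256]
orientation: [-2.721, -1.57, 0.001]
contact_force: [-0.9, -0.4, 0.6]
grip_width: -0.0004
gripper_force: 0.0
```

```bash
python3 -c "
from h import *
print(telemetry.get_obs()['clock'],rel([.56,-.2,.25],rdes(1)),rel([.56,.05,.25],rdes(1)))"
```

```text
0.975 (array([1.141, 0.186, 0.023]), array([-3.00e-04,  1.00e-04, -2.39e-01])) (array([ 2.007, -0.314,  0.023]), array([-3.00e-04,  1.00e-04, -2.39e-01]))
```

Request:
apply_moves --rows '[[[1,0.13,0],[0,0,-0.239]],[[1,0.13,0],[0,0,-0.239]],[[1,0.13,0],[0,0,-0.239]],[[1,0.13,0],[0,0,-0.239]],[[1,0.13,0],[0,0,-0.239]],[[1,0.13,0],[0,0,-0.239]]]'

```text
clock: 1.72
tcp_pos: [0.5301, -0.2247, 0.2559]
orientation: [-1.958, -2.456, 0.002]
contact_force: [0.1, -1.0, -0.6]
grip_width: 0.0
gripper_force: 0.0
```

```bash
python3 -c "
from h import *
print(telemetry.get_obs()['clock'],rdes(1).round(3),rel([.56,.05,.25],rdes(1)),rel(c2w([0,.1,.2]),rdes(1)))"
```

```text
1.725 [[-0.225  0.974  0.   ]
 [ 0.974  0.225  0.   ]
 [ 0.     0.    -1.   ]] (array([1.044, 0.362, 0.023]), array([-0.0004,  0.0001, -0.0006])) (array([2.374, 0.183, 0.222]), array([-0.0004,  0.0001, -0.0006]))
```

Request:
apply_moves --rows '[[[1,0.25,0],[0,0,0]],[[1,0.25,0],[0,0,0]],[[1,0.25,0],[0,0,0]],[[1,0.25,0],[0,0,0]],[[1,0.25,0],[0,0,0]]]'

```text
clock: 2.35
tcp_pos: [0.5349, 0.0375, 0.2566]
orientation: [-1.951, -2.462, -0.002]
contact_force: [1.0, 0.0, -1.2]
grip_width: 0.0001
gripper_force: 0.0
```

Request:
apply_moves --rows '[[[1,-0.07,0],[0,0,0]],[[1,-0.07,0],[0,0,0]],[[1,-0.07,0],[0,0,0]],[[1,-0.07,0],[0,0,0]],[[1,-0.07,0],[0,0,0]]]'

```text
clock: 2.98
tcp_pos: [0.4606, 0.2771, 0.2566]
orientation: [-1.949, -2.463, -0.002]
contact_force: [0.4, -0.5, -0.1]
grip_width: -0.0001
gripper_force: 0.0
```

Run:
```python
from h import *
g=grab_frame("wrist"); save(g,"w1.png"); import pickle; pickle.dump(g,open("w1.pkl","wb"))
print(telemetry.get_obs()['clock'],w2c(telemetry.get_obs()['tcp_pos']),rel(c2w([0,.085,.2]),rdes(1)))
```

```text
3.025 [-0.00104795  0.00780686  0.25614801] (array([0.309, 0.005, 0.224]), array([-0.    ,  0.0002,  0.0003]))
```

View pics/w1.png

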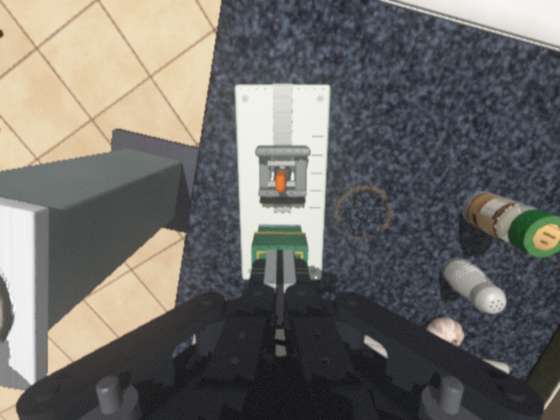

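Wrist view: bed upright in the picture with its corners at (236,86) and (329,86), plate's outer edge at row ~147 spanning columns 256–311, lever grip at (281,182), lid edge at row ~228; the salt shaker, spice jar and garlic are well to the right.

Run:
```python
from h import *
import pickle
g=pickle.load(open("w1.pkl","rb"))
for n,u,v,z in [("bedL",236,86,.016),("bedR",329,86,.016),("bedL low",242,278,.016),("plate L",256,147,.056),("plate R",311,147,.056),("lid L",252,228,.093),("lidR",307,228,.093),("lever",280,172,.094)]:
    print(n,np.round(w2c(onz(g,u,v,z))*1000,1))
```

```text
bedL [-51.  122.6  16. ]
bedR [ 54.2 123.2  16. ]
bedL low [ -51.7 -121.4   16. ]
plate L [-26.4  58.3  56. ]
plate R [32.1 58.7 56. ]
lid L [-29.  -19.8  93. ]
lidR [ 27.1 -19.4  93. ]
lever [-0.8 38.  94. ]
```

Request:
apply_moves --rows '[[[0.31,0.01,0.1],[0,0,0]],[[0.31,0.01,0.3],[0,0,0]],[[0.31,0.01,0.55],[0,0,0]],[[0.31,0.01,0.784],[0,0,0]],[[0.31,0.01,0.784],[0,0,0]],[[0.31,0.01,0.784],[0,0,0]]]'

```text
clock: 3.78
tcp_pos: [0.4488, 0.3495, 0.062]
orientation: [1.958, 2.455, 0.003]
contact_force: [-0.6, 0.4, 0.3]
grip_width: 0.0002
gripper_force: 0.0
```

Run:
```python
from h import *
s=telemetry.get_obs();print(s['clock'],w2c(s['tcp_pos']),R.from_matrix(Rc.T@R.from_rotvec(s['orientation']).as_matrix()).as_matrix().round(3), s['contact_force'])
import pickle
for g in (pickle.load(open("w1.pkl","rb")),): print(w2c(g['origin']))
g=grab_frame("scene"); cv2.imwrite("pics/s2.png",cv2.cvtColor(cv2.resize(g["frame"][200:350,150:350],None,fx=3,fy=3,interpolation=cv2.INTER_CUBIC),cv2.COLOR_RGB2BGR))
```

```text
3.775 [0.00307034 0.08438258 0.0619967 ] [[ 0.002  1.     0.002]
 [ 1.    -0.002 -0.   ]
 [-0.     0.002 -1.   ]] [-0.60548192  0.38199884  0.32155084]
[-0.00165244  0.08451815  0.37412238]
```

View pics/s2.png

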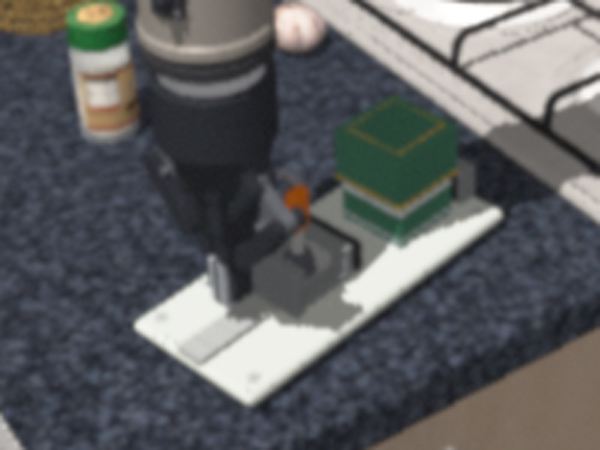

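Request:
apply_moves --rows '[[[-0.05,-0.004,0.008],[0,0,0]],[[-0.08,-0.004,0.008],[0,0,0]],[[-0.11,-0.004,0.008],[0,0,0]],[[-0.13,-0.004,0.008],[0,0,0]],[[-0.14,-0.004,0.008],[0,0,0]],[[-0.15,-0.004,0.008],[0,0,0]],[[-0.16,-0.004,0.008],[0,0,0]],[[-0.16,-0.004,0.008],[0,0,0]]]'

```text
clock: 4.82
tcp_pos: [0.4546, 0.3107, 0.0581]
orientation: [1.955, 2.459, -0.001]
contact_force: [-0.5, 1.9, 0.4]
grip_width: 0.0003
gripper_force: 0.8
```

```bash
cat > st.py <<'E'
from h import *
s=telemetry.get_obs();print(s['clock'],"tcp_c",w2c(s['tcp_pos']).round(4),"F_c",(Rc.T@s['contact_force']).round(1),s['joints'].round(2))
E
python3 st.py
```

```text
4.825 tcp_c [0.     0.0453 0.0581] F_c [-0.1  2.   0.4] [-0.27  0.61 -0.57  1.97  0.5   0.71 -0.92]
```

Request:
apply_moves --rows '[[[-0.01,0.005,0],[0,0,0]],[[-0.02,0.005,0],[0,0,0]],[[-0.03,0.005,0],[0,0,0]],[[-0.035,0.005,0],[0,0,0]]]'

```text
clock: 5.32
tcp_pos: [0.4577, 0.3025, 0.058]
orientation: [-1.955, -2.459, 0.001]
contact_force: [-2.5, 1.5, 0.1]
grip_width: -0.0002
gripper_force: 1.3
```

Request:
apply_moves --rows '[[[-0.005,0,0],[0,0,0]],[[-0.01,0,0],[0,0,0]],[[-0.01,0,0],[0,0,0]]]'

```text
clock: 5.7
tcp_pos: [0.4584, 0.3006, 0.0582]
orientation: [-1.954, -2.459, -0.0]
contact_force: [-0.9, 2.7, -2.1]
grip_width: 0.0001
gripper_force: 1.5
```

```bash
python3 st.py
```

```text
5.7 tcp_c [0.0014 0.0345 0.0582] F_c [-0.2  2.9 -2.1] [-0.25  0.61 -0.58  1.97  0.5   0.7  -0.91]
```

Request:
apply_moves --rows '[[[-0.01,0,0],[0,0,0]],[[-0.015,0,0],[0,0,0]],[[-0.015,0,0],[0,0,0]]]'

```text
clock: 6.08
tcp_pos: [0.4594, 0.2966, 0.0583]
orientation: [1.955, 2.459, -0.0]
contact_force: [-2.6, 3.0, -1.8]
grip_width: -0.0
gripper_force: 1.5
```

Request:
apply_moves --rows '[[[-0.008,0,0],[0,0,0]],[[-0.012,0,0],[0,0,0]],[[-0.012,0,0],[0,0,0]]]'

```text
clock: 6.45
tcp_pos: [0.46, 0.2937, 0.0583]
orientation: [1.955, 2.459, -0.0]
contact_force: [-2.3, 2.4, -1.7]
grip_width: 0.0002
gripper_force: 1.5
```

Request:
apply_moves --rows '[[[-0.008,0,0],[0,0,0]],[[-0.012,0,0],[0,0,0]],[[-0.012,0,0],[0,0,0]]]'

```text
clock: 6.82
tcp_pos: [0.4602, 0.2929, 0.0584]
orientation: [-1.952, -2.459, -0.004]
contact_force: [-2.0, 8.0, -4.6]
grip_width: -0.0001
gripper_force: 4.1
```

```bash
python3 st.py
```

```text
6.825 tcp_c [0.0015 0.0266 0.0584] F_c [-0.2  8.2 -4.6] [-0.23  0.61 -0.58  1.98  0.5   0.7  -0.89]
```

Request:
apply_moves --rows '[[[-0.006,0,0],[0,0,0]],[[-0.008,0,0],[0,0,0]],[[-0.008,0,0],[0,0,0]]]'

```text
clock: 7.2
tcp_pos: [0.4603, 0.2927, 0.0585]
orientation: [-1.949, -2.459, -0.007]
contact_force: [-3.4, 12.1, -8.0]
grip_width: -0.0002
gripper_force: 6.1
```

```bash
python3 st.py
```

```text
7.2 tcp_c [0.0015 0.0265 0.0585] F_c [-0.6 12.5 -8. ] [-0.23  0.61 -0.58  1.98  0.5   0.69 -0.89]
```

Request:
apply_moves --rows '[[[0.1,0,0],[0,0,0]],[[0.1,0,-0.2],[0,0,0]],[[0.1,0,-0.45],[0,0,0]],[[0,0,-0.6],[0,0,0]],[[0,0,-0.6],[0,0,0]],[[0,0,-0.6],[0,0,0]],[[0,0,-0.6],[0,0,0]]]'

```text
clock: 8.07
tcp_pos: [0.4605, 0.2887, 0.207]
orientation: [-1.954, -2.459, 0.004]
contact_force: [0.1, -0.8, -0.7]
grip_width: 0.0001
gripper_force: 0.0
```

```bash
python3 st.py
python3 - <<'E'
from h import *
import pickle
g=grab_frame("wrist");pickle.dump(g,open("w2.pkl","wb"))
h=grab_frame("top");pickle.dump(h,open("t2.pkl","wb"))
cv2.imwrite("pics/w2.png",cv2.cvtColor(cv2.resize(g["frame"][60:280,190:370],None,fx=2.7,fy=2.7,interpolation=cv2.INTER_CUBIC),cv2.COLOR_RGB2BGR)); print(w2c(g["origin"]))
for k,x in(("w",g),("t",h)):
    hsv=cv2.cvtColor(x["frame"],cv2.COLOR_RGB2HSV);m=((hsv[...,0]<15))&(hsv[...,1]>190)&(hsv[...,2]>110)
    c=[proj(x,c2w([0,-.01,.07]))]; v,u=np.nonzero(m); k2=np.hypot(u-c[0][0],v-c[0][1])<40; u,v=u[k2],v[k2]
    if len(u): print(k,c,u.min(),u.max(),v.min(),v.max(),len(u),[w2c(onz(x,u.mean(),v.mean(),z)).round(4) for z in(.077,.094)])
E
```

```text
8.075 tcp_c [0.0007 0.0225 0.207 ] F_c [-0.1 -0.8 -0.7] [-0.11  0.4  -0.7   1.88  0.31  0.97 -0.73]
[0.00137863 0.09625871 0.32433339]
w [(np.float64(278.3534482726491), np.float64(239.37173518703997))] 275 281 243 248 20 [array([-0.0001, -0.0143,  0.077 ]), array([-0.    , -0.0067,  0.094 ])]
t [(np.float64(222.7232862040298), np.float64(259.6331955001036))] 221 226 259 260 11 [array([-0.0003, -0.0134,  0.077 ]), array([-0.0005, -0.0161,  0.094 ])]
```

View pics/w2.png

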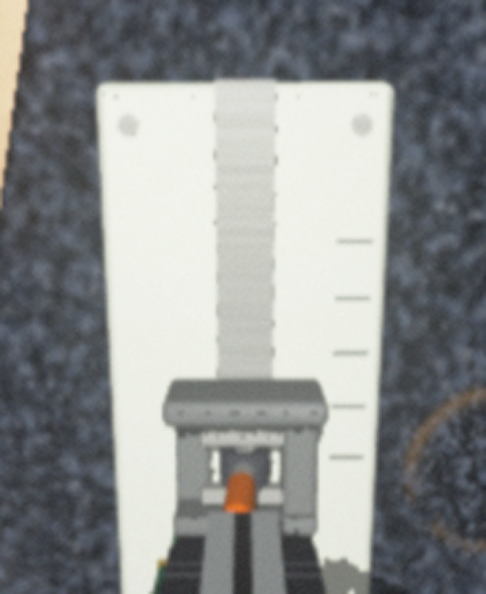

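Lever grip at clamp y about −13 mm, x 0, agreeing in the two views; plate now near row 400 of the crop with the jaw against the tin.

Request:
apply_moves --rows '[[[-0.142,0.177,0],[0,0,0]],[[-0.142,0.177,0.15],[0,0,0]],[[-0.142,0.177,0.35],[0,0,0]],[[-0.142,0.177,0.412],[0,0,0]],[[-0.142,0.177,0.412],[0,0,0]],[[-0.142,0.177,0.412],[0,0,0]]]'

```text
clock: 8.93
tcp_pos: [0.5131, 0.2655, 0.1069]
orientation: [1.953, 2.459, 0.004]
contact_force: [0.3, -0.3, -0.2]
grip_width: 0.0001
gripper_force: 0.0
```

```bash
python3 st.py
python3 - <<'E'
from h import *
p=w2c(telemetry.get_obs()['tcp_pos'])
for r,t in [(45,0),(46,20),(48,40),(50,55),(52,70),(53,80),(54,89),(54,96)]:
    th=np.radians(t); q=np.array([-r*np.sin(th)+5*np.cos(th)+14.5,-13,34+r*np.cos(th)+5*np.sin(th)+25])/1000-p
    print(t,np.round(np.array([q[1],q[0],-q[2]])/.25,3))
E
```

```text
8.925 tcp_c [ 0.0468 -0.0119  0.1069] F_c [ 0.3 -0.4 -0.2] [-0.12  0.58 -0.61  1.88  0.44  0.82 -0.73]
0 [-0.004 -0.109  0.012]
20 [-0.004 -0.173  0.012]
40 [-0.004 -0.237  0.032]
55 [-0.004 -0.282  0.061]
70 [-0.004 -0.318  0.102]
80 [-0.004 -0.335  0.135]
89 [-0.004 -0.345  0.168]
96 [-0.004 -0.346  0.194]
```

Request:
apply_moves --rows '[[[-0.004,-0.06,0.012],[0,0,0]],[[-0.004,-0.109,0.012],[0,0,0]],[[-0.004,-0.14,0.012],[0,0,0]],[[-0.004,-0.173,0.012],[0,0,0]],[[-0.004,-0.205,0.02],[0,0,0]],[[-0.004,-0.237,0.032],[0,0,0]],[[-0.004,-0.26,0.046],[0,0,0]],[[-0.004,-0.282,0.061],[0,0,0]],[[-0.004,-0.282,0.061],[0,0,0]]]'

```text
clock: 10.05
tcp_pos: [0.4435, 0.2476, 0.0899]
orientation: [-1.954, -2.46, 0.001]
contact_force: [2.3, 1.9, 1.0]
grip_width: 0.0
gripper_force: 1.1
```

```bash
python3 st.py
```

```text
10.05 tcp_c [-0.0251 -0.0137  0.0899] F_c [2.7 1.3 1. ] [-0.13  0.51 -0.62  2.05  0.45  0.71 -0.81]
```

Request:
apply_moves --rows '[[[0,-0.018,0.02],[0,0,0]],[[0,-0.036,0.041],[0,0,0]],[[0,-0.046,0.058],[0,0,0]],[[0,-0.053,0.074],[0,0,0]],[[0,-0.06,0.09],[0,0,0]],[[0,-0.063,0.107],[0,0,0]],[[0,-0.063,0.12],[0,0,0]],[[0,-0.063,0.12],[0,0,0]]]'

```text
clock: 11.05
tcp_pos: [0.4296, 0.2448, 0.0642]
orientation: [1.952, 2.456, 0.002]
contact_force: [-8.1, -8.1, 57.2]
grip_width: -0.0002
gripper_force: 28.5
```

```bash
python3 st.py
```

```text
11.05 tcp_c [-0.0392 -0.0133  0.0642] F_c [-9.7 -6.  57.2] [-0.17  0.54 -0.59  2.1   0.5   0.64 -0.87]
```

Request:
apply_moves --rows '[[[0,0,-0.06],[0,0,0]],[[0,0,-0.3],[0,0,0]],[[-0.26,0.17,-0.5],[0,0,0]],[[-0.26,0.17,-0.5],[0,0,0]],[[-0.26,0.17,-0.5],[0,0,0]],[[-0.26,0.17,-0.5],[0,0,0]]]' --jaw 1

```text
clock: 11.8
tcp_pos: [0.4826, 0.1904, 0.1838]
orientation: [-1.952, -2.459, 0.004]
contact_force: [0.2, -0.3, 0.7]
grip_width: 0.0856
gripper_force: 0.0
```

```bash
python3 st.py
python3 - <<'E'
from h import *
import pickle
g=grab_frame("wrist");save(g,"w3.png");pickle.dump(g,open("w3.pkl","wb"));print(w2c(g["origin"]))
E
```

```text
11.8 tcp_c [ 0.0002 -0.0783  0.1838] F_c [ 0.1 -0.4  0.7] [ 0.07  0.39 -0.69  1.96  0.31  0.9  -0.55]
[ 0.00087104 -0.0046452   0.30113724]
```

View pics/w3.png

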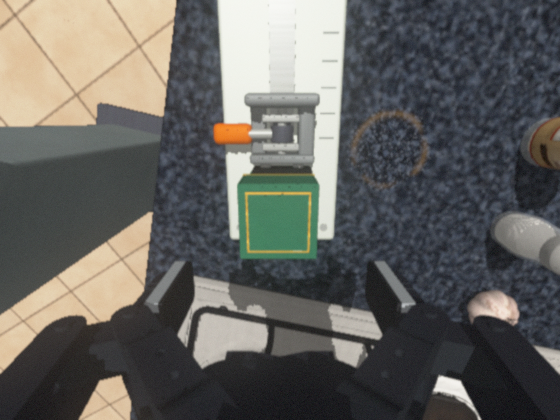

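The lever lies folded to the front (grip at (232,133)); the lid's top face spans columns 239–318, rows ~186–258.

Run:
```python
from h import *
import pickle
g=pickle.load(open("w3.pkl","rb"))
hsv=cv2.cvtColor(g["frame"],cv2.COLOR_RGB2HSV);H,S,V=[hsv[...,i] for i in range(3)]
m=((H>60)&(H<95)&(S>90)); m[:150]=0; m[:, :200]=0; m[:,350:]=0
c=rect(m).reshape(-1,2); print(c.min(0),c.max(0))
for u,v in [(242,188),(317,188),(318,258),(240,258)]: print(w2c(onz(g,u,v,.093)).round(4))
# inner trim square (inside green)
for u,v in [(246,194),(311,194),(311,252),(247,252)]: print("trim",w2c(onz(g,u,v,.093)).round(4))
```

```text
[238 178] [317 258]
[-0.0269 -0.0514  0.093 ]
[ 0.0275 -0.0512  0.093 ]
[ 0.0305 -0.107   0.093 ]
[-0.0304 -0.1073  0.093 ]
trim [-0.0242 -0.0558  0.093 ]
trim [ 0.0233 -0.0557  0.093 ]
trim [ 0.0249 -0.1019  0.093 ]
trim [-0.0248 -0.1021  0.093 ]
```

Request:
apply_moves --rows '[[[0,0,0.15],[0,0,0]],[[0,0,0.3],[0,0,0]],[[0,0,0.4],[0,0,0]],[[0,0,0.415],[0,0,0]],[[0,0,0.415],[0,0,0]],[[0,0,0.415],[0,0,0]]]'

```text
clock: 12.6
tcp_pos: [0.4849, 0.1909, 0.0823]
orientation: [1.954, 2.459, 0.002]
contact_force: [0.2, 0.3, 0.6]
grip_width: 0.0857
gripper_force: 0.0
```

Request:
apply_moves --rows '[[[0,0,0],[0,0,0]],[[0,0,0],[0,0,0]],[[0,0,0],[0,0,0]],[[0,0,0],[0,0,0]],[[0,0,0],[0,0,0]],[[0,0,0],[0,0,0]]]' --jaw -1 --newtons 45

```text
clock: 13.35
tcp_pos: [0.4828, 0.1898, 0.0819]
orientation: [-1.954, -2.459, 0.005]
contact_force: [-7.1, -2.5, 10.8]
grip_width: 0.0595
gripper_force: 46.7
```

```bash
python3 st.py
```

```text
13.35 tcp_c [ 0.0003 -0.0789  0.0819] F_c [-7.5 -0.9 10.8] [-0.02  0.54 -0.6   2.03  0.46  0.71 -0.68]
```

Request:
apply_moves --rows '[[[0,-0.008,-0.01],[0,0,0]],[[0,-0.01,-0.025],[0,0,0]],[[0,-0.01,-0.04],[0,0,0]],[[0,-0.01,-0.06],[0,0,0]],[[0,-0.01,-0.08],[0,0,0]]]'

```text
clock: 13.98
tcp_pos: [0.482, 0.1896, 0.1015]
orientation: [-1.955, -2.459, 0.001]
contact_force: [0.2, 0.9, -7.1]
grip_width: 0.0594
gripper_force: 49.8
```

```bash
python3 st.py
```

```text
13.975 tcp_c [-0.0005 -0.0789  0.1015] F_c [ 0.4  0.8 -7.1] [ 0.    0.51 -0.62  2.02  0.43  0.74 -0.65]
```

Drawing cleanly (7 N).

Request:
apply_moves --rows '[[[0,0,-0.025],[0,0,0]],[[0,0,-0.05],[0,0,0]],[[0,0,-0.075],[0,0,0]],[[0,0,-0.1],[0,0,0]],[[0,0,-0.13],[0,0,0]],[[0,0,-0.16],[0,0,0]],[[0,0,-0.2],[0,0,0]],[[0,0,-0.24],[0,0,0]],[[0,0,-0.24],[0,0,0]]]'

```text
clock: 15.1
tcp_pos: [0.4827, 0.19, 0.1623]
orientation: [1.954, 2.459, 0.002]
contact_force: [1.0, 0.3, -0.6]
grip_width: 0.0598
gripper_force: 50.4
```

```bash
python3 st.py
python3 - <<'E'
from h import *
g=grab_frame("scene"); cv2.imwrite("pics/s4.png",cv2.cvtColor(cv2.resize(g["frame"][180:340,160:360],None,fx=3,fy=3,interpolation=cv2.INTER_CUBIC),cv2.COLOR_RGB2BGR))
for y in(.02,): print(c2w([.11,y,.16]),rel(c2w([.11,y,.1615])))
E
```

```text
15.1 tcp_c [ 0.0002 -0.0786  0.1623] F_c [ 1.   0.1 -0.6] [ 0.05  0.42 -0.67  1.98  0.34  0.85 -0.58]
[0.56748169 0.31083202 0.16      ] (array([0.395, 0.441, 0.001]), array([0., 0., 0.]))
```

View pics/s4.png

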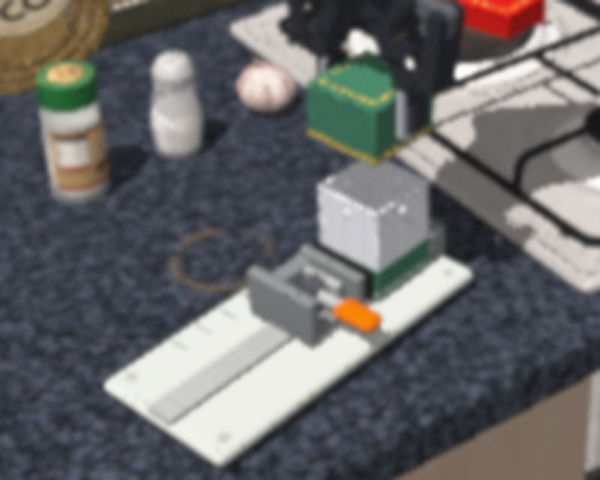

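Lid is off and level above the silver tin top; the jaw is against the tin and lever down; bystanders untouched.

Request:
apply_moves --rows '[[[0.1,0.115,0],[0,0,0]],[[0.25,0.29,0],[0,0,0]],[[0.36,0.42,0],[0,0,0]],[[0.395,0.459,0.05],[0,0,0]],[[0.395,0.459,0.15],[0,0,0]],[[0.395,0.459,0.27],[0,0,0]],[[0.395,0.459,0.37],[0,0,0]],[[0.395,0.459,0.44],[0,0,0]],[[0.395,0.459,0.46],[0,0,0]],[[0.395,0.459,0.46],[0,0,0]]]'

```text
clock: 16.4
tcp_pos: [0.5716, 0.3118, 0.0464]
orientation: [1.955, 2.459, 0.0]
contact_force: [-0.8, 0.1, 0.6]
grip_width: 0.0593
gripper_force: 50.4
```

```bash
python3 st.py;  python3 -c "
from h import *
print(R.from_rotvec(telemetry.get_obs()['orientation']).as_matrix()[:,2])"
```

```text
16.4 tcp_c [0.1143 0.0201 0.0464] F_c [-0.8  0.2  0.6] [-0.21  0.75 -0.56  1.72  0.52  0.82 -0.77]
[ 2.85541627e-05  1.83557494e-05 -9.99999999e-01]
```

Rim should be ~15 mm up; lower slowly.

Request:
apply_moves --rows '[[[0,0,0.02],[0,0,0]],[[0,0,0.035],[0,0,0]],[[0,0,0.045],[0,0,0]],[[0,0,0.05],[0,0,0]],[[0,0,0.054],[0,0,0]],[[0,0,0.054],[0,0,0]]]'

```text
clock: 17.15
tcp_pos: [0.5716, 0.3118, 0.0328]
orientation: [1.955, 2.459, -0.0]
contact_force: [0.3, -0.1, -0.6]
grip_width: 0.0595
gripper_force: 50.4
```

Request:
apply_moves --rows '[[[0,0,0.004],[0,0,0]],[[0,0,0.008],[0,0,0]],[[0,0,0.008],[0,0,0]]]'

```text
clock: 17.52
tcp_pos: [0.5715, 0.3118, 0.0307]
orientation: [-1.955, -2.46, 0.0]
contact_force: [-0.0, 0.4, -0.3]
grip_width: 0.0594
gripper_force: 50.4
```

Request:
apply_moves --rows '[[[0,0,0.004],[0,0,0]],[[0,0,0.008],[0,0,0]],[[0,0,0.008],[0,0,0]]]'

```text
clock: 17.9
tcp_pos: [0.5716, 0.3118, 0.0288]
orientation: [1.955, 2.459, -0.0]
contact_force: [-0.3, 0.8, -0.6]
grip_width: 0.0596
gripper_force: 50.5
```

Request:
apply_moves --rows '[[[0,0,0.004],[0,0,0]],[[0,0,0.008],[0,0,0]],[[0,0,0.008],[0,0,0]]]'

```text
clock: 18.27
tcp_pos: [0.5716, 0.3119, 0.0286]
orientation: [1.954, 2.459, -0.0]
contact_force: [-5.5, -4.1, 14.3]
grip_width: 0.0595
gripper_force: 52.2
```

Request:
apply_moves --rows '[[[0,0,0.004],[0,0,0]],[[0,0,0.008],[0,0,0]],[[0,0,0.008],[0,0,0]]]'

```text
clock: 18.65
tcp_pos: [0.5716, 0.3119, 0.0285]
orientation: [1.953, 2.458, -0.001]
contact_force: [-10.9, -8.7, 29.2]
grip_width: 0.0592
gripper_force: 54.1
```

Request:
apply_moves --rows '[[[0,0,-0.01],[0,0,0]],[[0,0,-0.012],[0,0,0]]]'

```text
clock: 18.9
tcp_pos: [0.5718, 0.3121, 0.0287]
orientation: [1.954, 2.459, 0.001]
contact_force: [-2.3, -1.3, 5.7]
grip_width: 0.059
gripper_force: 51.4
```

Request:
apply_moves --rows '[[[0,0,0],[0,0,0]],[[0,0,0],[0,0,0]],[[0,0,0],[0,0,0]],[[0,0,0],[0,0,0]]]' --jaw 0.7

```text
clock: 19.4
tcp_pos: [0.5715, 0.3118, 0.0276]
orientation: [-1.954, -2.459, 0.0]
contact_force: [-0.4, 0.4, 0.2]
grip_width: 0.0725
gripper_force: 0.0
```

Request:
apply_moves --rows '[[[0,0,-0.05],[0,0,0]],[[0,0,-0.15],[0,0,0]],[[0,0,-0.35],[0,0,0]],[[0,0,-0.6],[0,0,0]],[[0,0,-0.6],[0,0,0]],[[0,0,-0.6],[0,0,0]]]'

```text
clock: 20.15
tcp_pos: [0.5715, 0.3116, 0.1783]
orientation: [1.954, 2.459, 0.001]
contact_force: [-1.1, -0.4, 0.0]
grip_width: 0.0725
gripper_force: 0.0
```

```bash
python3 st.py
python3 - <<'E'
from h import *
g=grab_frame("scene"); cv2.imwrite("pics/s5.png",cv2.cvtColor(cv2.resize(g["frame"][180:340,160:360],None,fx=3,fy=3,interpolation=cv2.INTER_CUBIC),cv2.COLOR_RGB2BGR))
E
```

```text
20.15 tcp_c [0.1141 0.0198 0.1783] F_c [-1.1 -0.2  0. ] [-0.15  0.6  -0.64  1.65  0.4   1.03 -0.69]
```

View pics/s5.png

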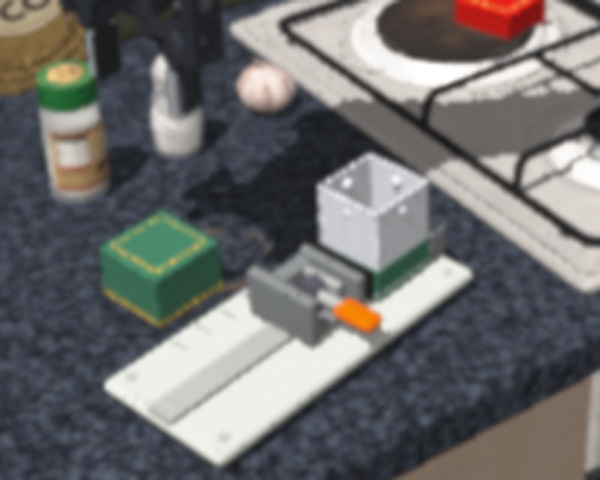

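The lid stands upright and flat on the worktop behind the clamp, the tin is clamped with the lever down, and the gripper is clear.

```bash
python3 -c "
from h import *
print(job.hand_in())"
```

```text
the job is handed in; nothing more can be done
None
```

I handed the job in at about 20 s on the robot's clock. The tin is still clamped with the lever down, and the lid is off and standing upright on the worktop behind the clamp. The salt shaker, spice jar and garlic were not touched. The hand-in gave no verdict, and the pad's squeeze on the tin could not be read directly.

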